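Fit the D-bore tube rotor on the bench centrifuge

TASK

Put the round tube rotor, the one with the D-shaped hole, onto the drive shaft of the open bench centrifuge: turn it so that the flat in its hole matches the flat on the shaft, lower it until it sits fully home on the shaft's collar, and let go. Leave the oblong strip rotor where it is.

Things in the scene. Friction and masses are not known exactly. Their poses are not given: they have to be found in the camera images.
- rotor_mid (a point): Round aluminium tube rotor, loose, upright, 0.22 kg: 92 mm disc with 8 dark tube holes, round hub on top, 58 mm tall in all. Point: on its axis, 29 mm above its underside. A D-shaped bore runs right through it: 23 mm round, flat 5.5 mm from the axis. z up; +x points from the axis to the bore's flat; a 14 mm wide tab on the rim (reaching 53 mm out) is on the same side.
- rotor_hub (a point): Where to grip that rotor: on its axis in the plain round hub, 44 mm above its underside, same axes. The hub is 40 mm in diameter and stands from 20 to 58 mm above the underside; grip it at any yaw. Below it the disc slopes from 20 mm high at the hub to 12 mm at the rim.
- shaft_seat (a point): Seat for the rotor's underside: on the shaft's axis, on top of its 48 mm collar, 65 mm above the table; fixed white 190x170 mm open centrifuge, ring rim as high as the collar. Shaft rises 34 mm: 20 mm round with flat 4 mm off axis, top 12 mm tapered to 8 mm. A 14 mm wide bright bar runs 50 mm out from the axis on the flat side. Locked. z up, +x to flat. Rotor fits with its +x along this +x, play 1.5 mm and 9 degrees.
- strip_rotor_mid (a point): The other rotor, not wanted: oblong aluminium block 104 x 66 x 16 mm with two rows of small holes and a 32 mm round hub with a small round hole, 50 mm tall in all. Point: on its axis, 25 mm above its underside; x along its long side, z up.
Mind the look-alikes: they are no part of the job. Leave any yellow look-alike of the part that bears rotor_mid alone.

How it is judged (in metres and radians):
At the end, for the whole second after the job is handed in: The round rotor is seated on the shaft and at rest: its axis within 10 mm of the shaft's, its underside within about 7 mm of the collar, upright within 10 degrees, its bore's flat within 25 degrees of the shaft's flat; the strip rotor is within 30 mm of where it started (horizontal distance between rotor_mid and shaft_seat below 0.01 m and z of rotor_mid in the frame of shaft_seat between 0.024 and 0.036 m and angle between rotor_mid's own z axis and vertical below 0.17 rad and angle between the x axis of rotor_mid and the x axis of shaft_seat, either way round below 0.45 rad and linear speed of rotor below 0.02 m/s and distance of strip_rotor_mid from where it was at the start of the episode below 0.03 m); the robot touches nothing.
It fails at once if the oblong strip rotor is lifted or pushed more than 30 mm (distance of strip_rotor_mid from where it was at the start of the episode above 0.03 m).
It also fails if it takes over 40 s, if anything falls off the work surface, if the arm or the gripper's body presses on something with over 40 N, if the wrist force passes 120 N, or if a joint passes its speed limit or range.

ROBOT

A 7-joint arm with a two-finger parallel gripper is mounted at the origin on the work surface. World frame = base frame: x ahead of the robot, y to its left, z up, the work surface at z = 0. Lengths are in mm, angles in rad, forces in N, time in s.
With the tool pointing down it reaches from about 400 to 875 mm from the base axis. Payload 4.4 kg.
Tool frame: the origin (TCP) lies midway between the tips of the shut fingers; the grasp point (between the pads) lies 19 mm behind it (ctrl.grip_point_offset is the distance from the TCP to the grasp point, in mm); z points along the fingers, x is the direction in which the jaws open and shut, and the axes are right-handed (so a half turn about z gives the same grasp; the last joint's range is limited). The gripper opens to 85 mm and grips with 20 to 120 N. Pads are 22 mm wide; open, the fingers measure 114 mm over their backs; the gripper's body (76 mm by 85 mm) begins 54 mm behind the grasp point. The pads swing forward as they close: fully open they stand 13 mm farther back than shut.
Start: joints at [1.111, 0.628, 0.038, 1.517, -0.027, 0.996, -0.02], TCP at [249.433, -600.251, 231.313] pointing down, gripper open.
Joint ranges: [-3.06, 3.06], [-0.37, 2.12], [-1.25, 1.32], [0.18, 2.47], [-1.1, 4.24], [0.23, 1.98], [-2.94, 2.94]. Speed limits (rad/s): [2.57, 2.57, 3.14, 3.14, 3.14, 3.14, 3.14].

INTERFACE

Orientations are given as [roll, pitch, yaw] about the fixed x, y, z axes, in that order (R = Rz(yaw) Ry(pitch) Rx(roll)).
In Python, from cell import ctrl, viewer gives the robot as it stands.
- The arm moves only by the tool apply_moves, never from a script. Its argument "series" is a list that holds one entry, the list of rows, each a list of 6 numbers: the shift along the tool's x, y, z normalised to -1 to 1, where 1 is 50 mm, then the turn, a rotation vector about the tool's x, y, z normalised to -1 to 1, where 1 is 6 degrees. In form: [[[tx, ty, tz, rx, ry, rz], ...]]. A call has exactly 5 rows; each row shifts and turns the commanded pose from where the row before left it, along the tool's axes as they then stand; what a row does not reach is not made up. A row lasts 1/8 s, in which the tool goes at most 62.5 mm and 10.7 degrees, less where a joint would pass 70% of its speed; a pose out of reach is approached as far as the arm can. A call with a number of a shift or a turn outside -1 to 1 is refused whole. A call with a gripper value outside its range is refused whole. "claw" is the gripper command: -1 is shut, 1 is fully open, values between are in proportion, set as the call begins (left out, the last holds). The fingers move at their own pace and stop on an object; the grip force is fixed at half the most. Time passes only in rows, so rows that do not move let the fingers close, or fill a call up. It gives the time, the measured TCP pose, the force and the opening at its end, in the units of the state.
- ctrl.read_state(): the state, without advancing time (a new reading comes with each control period).
- viewer.get_image(name): name is "scene" or "top" or "wrist"; returns the picture (384x512x3 uint8, blue, green, red); there is no depth.
- viewer.camera_info(name): a dict with "K" (3x3 intrinsics, pixels), "distortion" ([k1, k2, p1, p2, k3] as OpenCV has them; the pictures are not rectified), "R" (3x3) and "t" (3): a world point X has camera coordinates R X + t. Camera axes: x right, y down, z forward; pixel columns grow to the right and rows downward; lengths in mm; the calibration is good to about 2 mm. A picture is of the moment at which its call begins: read the wrist's pose just before it. camera_info takes no time and is no camera call; for the wrist camera it gives the pose at the moment of the call.
- ctrl.finish_job(): hands the job in, once; it reports no verdict.
Trained networks look in the newest picture that a camera, given by its name, has taken for a name from the list of things; names that differ only in an ending like _2 or _b are one class to them, and where a whole thing is asked for, a point or a joint stands for the part that bears it (a point fixed in the world has none). Each returns a list of dicts, best first, with "score" (0 to 1); they miss things now and then, are a little off and sometimes report something else, mostly with a low value. They report only what shows in the picture. A call takes as long as a camera call. They do not tell look-alikes from the thing itself.
- viewer.find_in(camera, label): "location" ([column, row] as shares, 0 to 1, of the picture: columns of its width, rows of its height, amid what is visible of it).
The state is a dict: "clock": time; "qpos": joint angles; "qd": joint speeds; "tau": joint torques, N m; "eef_pos": TCP position; "tool_rot": TCP orientation; "force": force on the tool from outside, world axes, zero at the start; "torque": the same for the moment, N m; "width": finger opening in mm.
Only numpy, scipy, OpenCV 4.12 (cv2) and the standard library are available. Lean on these libraries where they do the work, as an engineer would, in place of code of your own. Each camera call takes 0.05 s, during which the arm holds its last target. There are 200 camera calls.

## Working session

There is one attempt and no reset: what is moved stays moved. The work goes in short steps, Python scripts to look and compute and a tool call to move; the robot and the scene stay as the last step left them, time stands still between calls to the robot, and variables do not carry over. Pictures are saved under pics/ and viewed, about 8 in all and at most 12, crops included, and the job is handed in when it is done.

Besides the shell and the picture viewer there is one more tool, called after "Call:" by a JSON object that holds its "method" and its "body". apply_moves: Moves the arm, as the interface text tells. Scaled input: -1 to 1 covers 50 mm each way for a shift and 6 degrees each way for a turn. Its arguments: {"type":"object","properties":{"series":{"type":"array","items":{"type":"array","items":{"type":"array","items":{"type":"number"}}}},"claw":{"type":"number"}},"required":["series"]}

```bash
mkdir -p pics; ls; cat > h.py <<'E'
import numpy as np, cv2
from scipy.spatial.transform import Rotation as Ro
from cell import ctrl, viewer
def ray_plane(cam,uv,z,info=None):
    c=info or viewer.camera_info(cam); K=np.array(c["K"],float); R=np.array(c["R"]); t=np.array(c["t"]).ravel()
    p=cv2.undistortPoints(np.array(uv,float).reshape(-1,1,2),K,np.array(c["distortion"],float)).reshape(-1,2)
    d=np.c_[p,np.ones(len(p))]@R; o=-R.T@t
    return o+d*((z-o[2])/d[:,2])[:,None]
def proj(cam,X,info=None):
    c=info or viewer.camera_info(cam)
    return cv2.projectPoints(np.array(X,float).reshape(-1,1,3),cv2.Rodrigues(np.array(c["R"],float))[0],np.array(c["t"],float),np.array(c["K"],float),np.array(c["distortion"],float))[0].reshape(-1,2)
def find(cam,labels):
    for l in labels:
        for r in viewer.find_in(cam,l)[:4]:
            print(cam,l,round(r["score"],2),np.round(np.array(r["location"])*[512,384],1))
E
python3 - <<'E'
from h import *
a=viewer.get_image("top");b=viewer.get_image("scene")
cv2.imwrite("pics/top1.png",cv2.resize(a,(800,600),interpolation=cv2.INTER_CUBIC));cv2.imwrite("pics/scene1.png",b)
for c in("top","scene"):
    find(c,["rotor_mid","shaft_seat","strip_rotor_mid"])
    i=viewer.camera_info(c);print(-np.array(i["R"]).T@np.array(i["t"]).ravel(),i["K"])
print(ctrl.read_state())
E
```

```text
pics
top rotor_mid 0.81 [329.6 238.5]
top rotor_mid 0.8 [399.9 210.2]
top shaft_seat 0.92 [287.1 131.1]
top shaft_seat 0.57 [152.4 211.1]
top strip_rotor_mid 0.63 [151.6 214.8]
[420.19664567  -1.26634371 790.19156189] [[380.9101397    0.         256.8852807 ]
 [  0.         380.9101397  189.65792203]
 [  0.           0.           1.        ]]
scene rotor_mid 0.63 [164.7 288.1]
scene rotor_mid 0.62 [183.4 237.8]
scene shaft_seat 0.58 [282.6 226.1]
scene strip_rotor_mid 0.96 [280.  162.5]
[ 916.31877733 -648.78383826  622.83851774] [[399.22141618   0.         262.87952828]
 [  0.         399.22141618 190.30614517]
 [  0.           0.           1.        ]]
{'clock': 0.4, 'qpos': array([ 1.11121543,  0.62852309,  0.03850422,  1.51748957, -0.02701341,
        0.99626698, -0.02001177]), 'qd': array([-0.00030417, -0.00126759, -0.0002147 , -0.00282223,  0.00081598,
       -0.00083588, -0.00080992]), 'tau': array([-1.07834767e-03, -5.62670732e+01,  1.22365125e+00, -1.93476766e+01,
        1.08083314e-02,  4.29264241e-03,  7.48686762e-05]), 'eef_pos': array([ 249.40295987, -600.20772968,  231.20493974]), 'tool_rot': array([-3.14155788e+00,  1.69184089e-04, -1.17706495e+00]), 'force': array([-0.39352024, -0.0626968 , -0.47632403]), 'torque': array([-0.00294888,  0.01454274,  0.0069143 ]), 'width': 85.31816757623191}
```

View pics/top1.png

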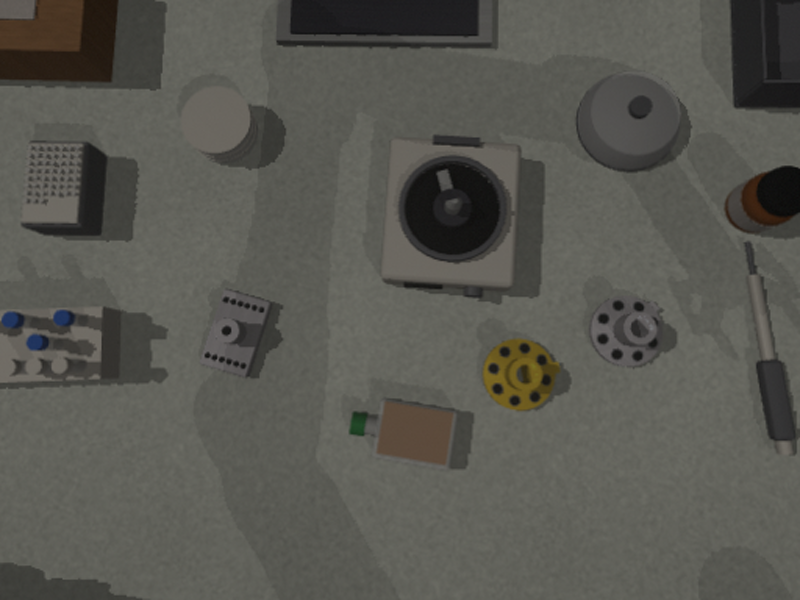

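View pics/scene1.png

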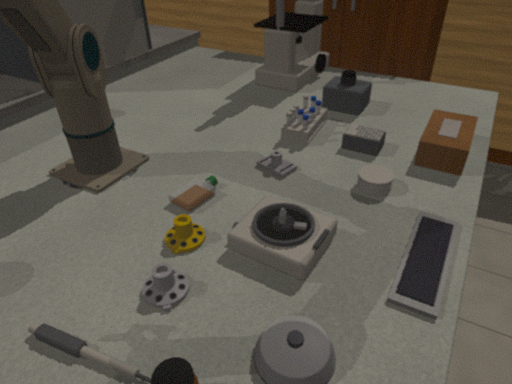

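The top view shows the grey round rotor near (627,330) in the 800x600 picture, with its hub at about (640,327). The yellow look-alike is at (520,374), the shaft at (452,206) with its bar running up and left to (443,172), and the strip rotor at (237,332).

```bash
python3 - <<'E'
from h import *
a=viewer.get_image("top");cv2.imwrite("pics/top_raw.png",a)
x=cv2.resize(a[185:250,365:440],None,fx=8,fy=8,interpolation=cv2.INTER_CUBIC)
y=cv2.resize(a[90:175,240:340],None,fx=6,fy=6,interpolation=cv2.INTER_CUBIC)
h=max(x.shape[0],y.shape[0]);w=np.zeros((h,x.shape[1]+y.shape[1],3),np.uint8)
w[:x.shape[0],:x.shape[1]]=x;w[:y.shape[0],x.shape[1]:]=y
w=np.clip(w*1.7,0,255).astype(np.uint8);w=cv2.resize(w,(800,int(h*800/w.shape[1])));print(w.shape)
cv2.imwrite("pics/crop1.png",w)
s=.64
print("hubtop",ray_plane("top",[[640*s,327*s]],58))
print("disc",ray_plane("top",[[627*s,330*s]],14))
print("shaft top, bar",ray_plane("top",[[454*s,203*s]],99),ray_plane("top",[[443*s,174*s]],66),ray_plane("top",[[453*s,209*s]],65))
print("strip",ray_plane("top",[[237*s,332*s]],16))
E
```

```text
(346, 800, 3)
hubtop [[ 481.22066677 -275.11286692   58.        ]]
disc [[ 480.61319164 -274.98718455   14.        ]]
shaft top, bar [[620.7054394  -44.86163452  99.        ]] [[667.41871328 -32.62632725  66.        ]] [[622.85618034 -45.86917168  65.        ]]
strip [[466.15651837 230.55779173  16.        ]]
```

View pics/crop1.png

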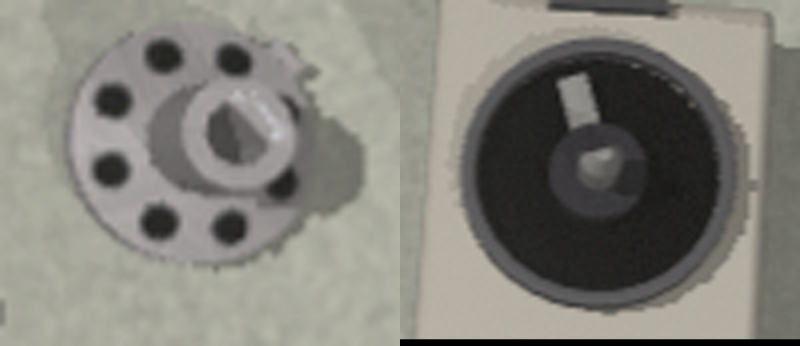

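```bash
cat >> h.py <<'E'
def plan(target,yaw_deg,n=None):
    s=ctrl.read_state(); p=np.array(s["eef_pos"]); R=Ro.from_euler("xyz",s["tool_rot"])
    d=np.array(target,float)-p; Rt=Ro.from_euler("xyz",[np.pi,0,np.radians(yaw_deg)])
    rv=(R.inv()*Rt).as_rotvec()
    need=max(np.linalg.norm(d)/50,np.degrees(np.linalg.norm(rv))/6)
    n=n or int(np.ceil(need/5)*5)
    print("t",s["clock"],"from",p.round(1),"rpy",np.degrees(s["tool_rot"]).round(1),"d",d.round(1),"rows",n,"w",s["width"])
    for k in range(n):
        Rk=R*Ro.from_rotvec(rv*k/n)
        print([round(float(v),3) for v in np.r_[Rk.inv().apply(d/n)/50,np.degrees(rv)/n/6]],"" if (k+1)%5 else "\n")
E
python3 - <<'E'
from h import *
s=ctrl.read_state();R=Ro.from_euler("xyz",s["tool_rot"]).as_matrix()
i=viewer.camera_info("wrist");C=np.array(i["R"]);c=-C.T@np.array(i["t"]).ravel()
print("cam in tool",R.T@(c-s["eef_pos"]),"\n",R.T@C.T,i["K"])
plan([450,-250,235],-30)
E
```

```text
cam in tool [   0.41651113  -81.75709283 -143.05313604] 
 [[ 0.99999724 -0.00180148  0.00150686]
 [ 0.00123129  0.9484855   0.31681815]
 [-0.00199997 -0.31681542  0.9484851 ]] [[299.82977235   0.         252.24120357]
 [  0.         299.82977235 190.45873479]
 [  0.           0.           1.        ]]
t 0.45 from [ 249.4 -600.2  231.2] rpy [-180.     0.   -67.4] d [200.6 350.2   3.8] rows 10 w 85.29020106825412
[-0.493, -0.639, -0.007, -0.0, 0.0, -0.624] 
[-0.45, -0.67, -0.007, -0.0, 0.0, -0.624] 
[-0.405, -0.698, -0.007, -0.0, 0.0, -0.624] 
[-0.359, -0.723, -0.007, -0.0, 0.0, -0.624] 
[-0.311, -0.745, -0.007, -0.0, 0.0, -0.624] 

[-0.262, -0.764, -0.007, -0.0, 0.0, -0.624] 
[-0.211, -0.779, -0.008, -0.0, 0.0, -0.624] 
[-0.16, -0.791, -0.008, -0.0, 0.0, -0.624] 
[-0.108, -0.8, -0.008, -0.0, 0.0, -0.624] 
[-0.055, -0.805, -0.008, -0.0, 0.0, -0.624]
```

Call:
{"method": "apply_moves", "body": {"series": [[[-0.49,-0.64,0,0,0,-0.62],[-0.45,-0.67,0,0,0,-0.62],[-0.4,-0.7,0,0,0,-0.62],[-0.36,-0.72,0,0,0,-0.62],[-0.31,-0.74,0,0,0,-0.62]]], "claw": 1}}

```text
clock: 1.08
eef_pos: [350.6, -424.7, 231.5]
tool_rot: [-3.141, -0.001, -0.85]
force: [-0.3, 0.6, 0.4]
width: 85.6
```

Call:
{"method": "apply_moves", "body": {"series": [[[-0.26,-0.76,0,0,0,-0.62],[-0.21,-0.78,0,0,0,-0.62],[-0.16,-0.79,0,0,0,-0.62],[-0.11,-0.8,0,0,0,-0.62],[-0.05,-0.8,0,0,0,-0.62]]]}}

```text
clock: 1.7
eef_pos: [451.3, -250.4, 231.6]
tool_rot: [3.142, -0.001, -0.526]
force: [0.9, 0.0, 0.1]
width: 85.0
```

```bash
python3 - <<'E'
from h import *
s=ctrl.read_state();print(s["clock"],s["eef_pos"],np.degrees(s["tool_rot"]),s["qpos"].round(2))
i=viewer.camera_info("wrist");a=viewer.get_image("wrist")
import pickle;pickle.dump(i,open("w1.pkl","wb"));cv2.imwrite("pics/w1raw.png",a)
b=cv2.resize(np.clip(a*1.4,0,255).astype(np.uint8),(800,600),interpolation=cv2.INTER_CUBIC)
cv2.imwrite("pics/w1.png",b);find("wrist",["rotor_mid","shaft_seat"])
print(proj("wrist",[[481,-275,58],[481,-275,14],[622,-46,99]],i))
E
```

```text
1.7 [ 451.31694061 -250.40150674  231.58461098] [ 1.79999554e+02 -3.95147447e-02 -3.01202418e+01] [ 0.57  0.44 -0.17  1.88  0.1   0.82 -0.17]
wrist rotor_mid 0.93 [281.1 163.2]
wrist rotor_mid 0.85 [182.7  89.2]
[[ 286.02698813  174.46802027]
 [ 282.13517142  164.93539664]
 [ 314.41359018 -177.86834971]]
```

View pics/w1.png

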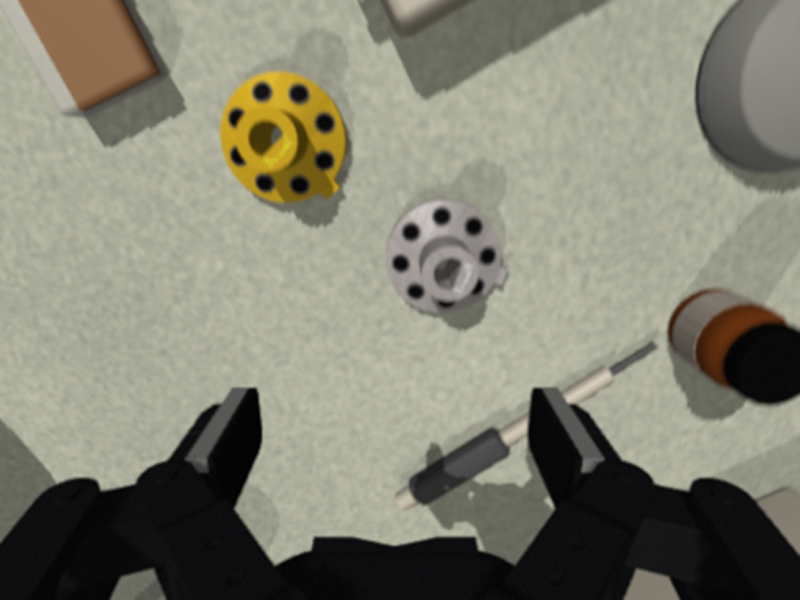

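```bash
python3 - <<'E'
from h import *
import pickle;i=pickle.load(open("w1.pkl","rb"));s=.64
print("hub",ray_plane("w",[[448*s,272*s]],58,i))
for z in(4,8,12):
    t=ray_plane("w",[[504*s,274*s]],z,i)[0]; d=t-[481,-275,z];print("tab",t,np.hypot(*d[:2]),np.degrees(np.arctan2(d[1],d[0])))
# flat edge at hub top, holes
f=ray_plane("w",[[460*s,262*s],[453*s,292*s]],58,i);print(f)
d=f[1]-f[0];print("normal",np.degrees(np.arctan2(d[1],d[0]))+90)
# overlay from top: project model with candidate yaws
a=cv2.imread("pics/w1raw.png");x0,y0=235,115
b=cv2.resize(a[y0:y0+95,x0:x0+100],None,fx=6,fy=6,interpolation=cv2.INTER_CUBIC)
yaw=np.radians(-40.);u=np.array([np.cos(yaw),np.sin(yaw)]);v=np.array([-u[1],u[0]]);c=np.array([481,-275.])
L=[]
for r,z in((46,0),(46,12),(20,58),(20,20)):
    L.append((np.array([[*(c+r*np.array([np.cos(k),np.sin(k)])),z] for k in np.linspace(0,6.3,60)]),(0,255,0)))
L.append((np.array([[*(c+p*u+q*v),10] for p,q in((44,-7),(53,-7),(53,7),(44,7))]),(0,0,255)))
L.append((np.array([[*(c+5.5*u+q*v),58] for q in(-10,10)]),(255,0,0)))
for P,col in L:
    q=((proj("w",P,i)-[x0,y0]+.5)*6).astype(np.int32);cv2.polylines(b,[q],False,col,1)
cv2.imwrite("pics/w1o.png",b)
E
```

```text
hub [[ 481.86374833 -274.99373212   58.        ]]
tab [ 519.0642161  -315.85028844    4.        ] 55.835746728063 -47.02198460527559
tab [ 518.77798891 -314.38617983    8.        ] 54.57515559457257 -46.19393776153481
tab [ 518.49176173 -312.92207122   12.        ] 53.32650076369492 -45.32692477125284
[[ 492.48359485 -272.83768303   58.        ]
 [ 477.99683341 -289.77435792   58.        ]]
normal -40.54197952235688
```

View pics/w1o.png

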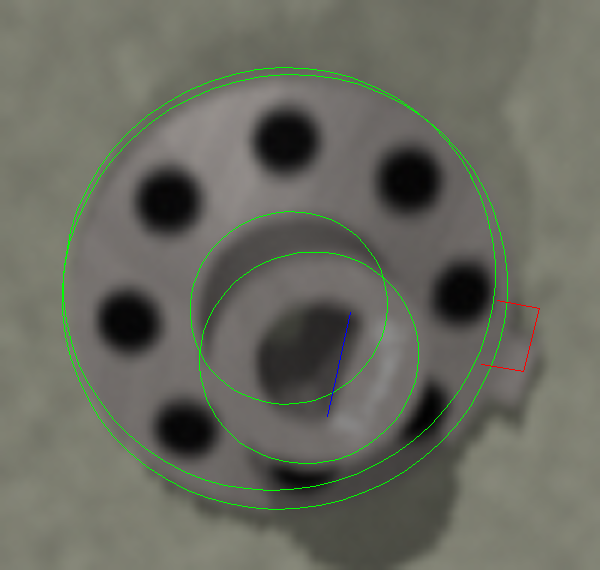

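```bash
python3 - <<'E'
from h import *
import pickle;i=pickle.load(open("w1.pkl","rb"))
from scipy.optimize import least_squares
px=np.array([[285,140],[410,180],[462,293],[168,200],[128,322],[185,430]])/6+[235,115]-.5
P=ray_plane("w",px,14.5,i)[:,:2]
k=np.array([2,1,0,3,4,5])
f=lambda q:(q[:2]+q[2]*np.c_[np.cos(q[3]+k*np.pi/4),np.sin(q[3]+k*np.pi/4)]-P).ravel()
r=least_squares(f,[481,-276,34,np.radians(-25)]);print(r.x[:3],np.degrees(r.x[3]),r.fun.round(2))
E
```

```text
[ 482.12826846 -276.7097774    34.46270723] -25.23709031756471 [ 0.1  -0.05 -0.1   0.12  0.05 -0.12 -0.1  -0.05 -0.    0.09  0.06  0.01]
```

```bash
python3 -c "
from h import *
plan([482,-276.5,24],-30)"
```

```text
t 1.85 from [ 452.  -249.3  231.5] rpy [-179.9   -0.   -30. ] d [  30.   -27.2 -207.5] rows 5 w 85.16108961689476
[0.158, 0.035, 0.83, -0.002, -0.001, 0.001] 
[0.158, 0.035, 0.83, -0.002, -0.001, 0.001] 
[0.158, 0.035, 0.83, -0.002, -0.001, 0.001] 
[0.158, 0.035, 0.83, -0.002, -0.001, 0.001] 
[0.158, 0.034, 0.83, -0.002, -0.001, 0.001]
```

Lateral first, then straight down, slowing at the end.

Call:
{"method": "apply_moves", "body": {"series": [[[0.4,0.09,0.6,0,0,0],[0.39,0.085,0.6,0,0,0],[0,0,0.6,0,0,0],[0,0,0.6,0,0,0],[0,0,0.4,0,0,0]]]}}

```text
clock: 2.48
eef_pos: [478.9, -280.4, 89.9]
tool_rot: [3.14, 0.001, -0.53]
force: [0.2, -0.4, -0.3]
width: 85.5
```

Call:
{"method": "apply_moves", "body": {"series": [[[0,0,0.5,0,0,0],[0,0,0.45,0,0,0],[0,0,0.3,0,0,0],[0,0,0.2,0,0,0],[0,0,0,0,0,0]]]}}

```text
clock: 3.1
eef_pos: [480.0, -279.2, 18.5]
tool_rot: [3.141, 0.001, -0.528]
force: [-0.2, 0.3, 0.3]
width: 85.2
```

```bash
python3 -c "
from h import *
plan([482,-276.5,24],-30)
s=ctrl.read_state();print(s['force'])"
```

```text
t 3.1 from [ 480.  -279.2   18.5] rpy [180.    0.  -30.3] d [2.  2.7 5.5] rows 5 w 85.17178747723862
[0.001, -0.013, -0.022, 0.001, 0.001, -0.009] 
[0.001, -0.013, -0.022, 0.001, 0.001, -0.009] 
[0.001, -0.013, -0.022, 0.001, 0.001, -0.009] 
[0.001, -0.013, -0.022, 0.001, 0.001, -0.009] 
[0.001, -0.013, -0.022, 0.001, 0.001, -0.009] 

[-0.19529581  0.33363386  0.31907228]
```

Call:
{"method": "apply_moves", "body": {"series": [[[0,-0.07,-0.1,0,0,0],[0,0,0,0,0,0],[0,0,0,0,0,0],[0,0,0,0,0,0],[0,0,0,0,0,0]]]}}

```text
clock: 3.72
eef_pos: [482.1, -276.0, 23.8]
tool_rot: [3.142, -0.0, -0.528]
force: [0.6, -0.0, -0.2]
width: 85.5
```

Call:
{"method": "apply_moves", "body": {"series": [[[0,0,0,0,0,0],[0,0,0,0,0,0],[0,0,0,0,0,0],[0,0,0,0,0,0],[0,0,0,0,0,0]]], "claw": -1}}

```text
clock: 4.35
eef_pos: [482.1, -275.9, 24.0]
tool_rot: [3.142, 0.0, -0.528]
force: [-0.4, 1.0, 4.6]
width: 38.8
```

Call:
{"method": "apply_moves", "body": {"series": [[[0,0,0,0,0,0],[0,0,0,0,0,0],[0,0,0,0,0,0],[0,0,0,0,0,0],[0,0,0,0,0,0]]]}}

```text
clock: 4.97
eef_pos: [482.1, -275.9, 24.0]
tool_rot: [3.142, 0.0, -0.528]
force: [-1.0, 0.3, 4.4]
width: 39.0
```

```bash
python3 - <<'E'
from h import *
# rotor underside clears 99 shaft top: lift ~ +150 ; stand off short of shaft
plan([482,-276.5,190],-30,5)
E
```

```text
t 4.975 from [ 482.1 -275.9   24. ] rpy [180.    0.  -30.2] d [-1.00e-01 -6.00e-01  1.66e+02] rows 5 w 38.975598128464235
[0.001, 0.002, -0.664, 0.0, 0.0, -0.008] 
[0.001, 0.002, -0.664, 0.0, 0.0, -0.008] 
[0.001, 0.002, -0.664, 0.0, 0.0, -0.008] 
[0.001, 0.002, -0.664, 0.0, 0.0, -0.008] 
[0.001, 0.002, -0.664, 0.0, 0.0, -0.008]
```

Call:
{"method": "apply_moves", "body": {"series": [[[0,0,-0.2,0,0,0],[0,0,-0.6,0,0,0],[0,0,-0.8,0,0,0],[0,0,-0.8,0,0,0],[0,0,-0.8,0,0,0]]]}}

```text
clock: 5.6
eef_pos: [481.7, -275.7, 185.1]
tool_rot: [-3.142, 0.0, -0.528]
force: [0.2, -0.5, -4.0]
width: 38.6
```

```bash
python3 - <<'E'
from h import *
s=ctrl.read_state();print(s["force"],s["width"])
plan([560,-120,185],33)
E
```

```text
[ 0.22578722 -0.53436318 -4.00852086] 38.60574247744166
t 5.6 from [ 481.7 -275.7  185.1] rpy [-180.     0.   -30.2] d [ 7.830e+01  1.557e+02 -1.000e-01] rows 15 w 38.60574247744166
[-0.014, -0.232, 0.0, -0.0, 0.0, -0.703] 
[0.003, -0.232, 0.0, -0.0, 0.0, -0.703] 
[0.02, -0.232, 0.0, -0.0, 0.0, -0.703] 
[0.037, -0.229, 0.0, -0.0, 0.0, -0.703] 
[0.054, -0.226, 0.0, -0.0, 0.0, -0.703] 

[0.07, -0.222, 0.0, -0.0, 0.0, -0.703] 
[0.086, -0.216, 0.0, -0.0, 0.0, -0.703] 
[0.102, -0.209, 0.0, -0.0, 0.0, -0.703] 
[0.117, -0.201, 0.0, -0.0, 0.0, -0.703] 
[0.131, -0.192, 0.0, -0.0, 0.0, -0.703] 

[0.145, -0.182, 0.0, -0.0, 0.0, -0.703] 
[0.158, -0.17, 0.0, -0.0, 0.0, -0.703] 
[0.17, -0.158, 0.0, -0.0, 0.0, -0.703] 
[0.181, -0.145, 0.0, -0.0, 0.0, -0.703] 
[0.191, -0.132, 0.0, -0.0, 0.0, -0.703]
```

Call:
{"method": "apply_moves", "body": {"series": [[[-0.01,-0.23,0,0,0,-0.7],[0,-0.23,0,0,0,-0.7],[0.02,-0.23,0,0,0,-0.7],[0.04,-0.23,0,0,0,-0.7],[0.05,-0.23,0,0,0,-0.7]]]}}

```text
clock: 6.22
eef_pos: [508.0, -223.7, 183.7]
tool_rot: [-3.142, 0.001, -0.158]
force: [-0.1, -0.1, -3.1]
width: 38.7
```

Call:
{"method": "apply_moves", "body": {"series": [[[0.07,-0.22,0,0,0,-0.7],[0.09,-0.22,0,0,0,-0.7],[0.1,-0.21,0,0,0,-0.7],[0.12,-0.2,0,0,0,-0.7],[0.13,-0.19,0,0,0,-0.7]]]}}

```text
clock: 6.85
eef_pos: [534.6, -171.7, 183.8]
tool_rot: [-3.142, 0.0, 0.209]
force: [0.5, -0.8, -2.9]
width: 38.9
```

Call:
{"method": "apply_moves", "body": {"series": [[[0.14,-0.18,0,0,0,-0.7],[0.16,-0.17,0,0,0,-0.7],[0.17,-0.16,0,0,0,-0.7],[0.18,-0.14,0,0,0,-0.7],[0.19,-0.13,0,0,0,-0.7]]]}}

```text
clock: 7.48
eef_pos: [560.7, -120.5, 183.7]
tool_rot: [-3.141, 0.0, 0.575]
force: [0.6, 0.1, -2.5]
width: 38.6
```

```bash
python3 - <<'E'
from h import *
i=viewer.camera_info("wrist");a=viewer.get_image("wrist");s=ctrl.read_state()
print(s["clock"],s["eef_pos"],np.degrees(s["tool_rot"]),s["width"],s["qpos"].round(2))
import pickle;pickle.dump((i,s),open("w2.pkl","wb"));cv2.imwrite("pics/w2raw.png",a)
cv2.imwrite("pics/w2.png",cv2.resize(np.clip(a*1.5,0,255).astype(np.uint8),(800,600),interpolation=cv2.INTER_CUBIC))
find("wrist",["shaft_seat","rotor_mid"]);print(proj("w",[[622,-46,99],[622,-46,65]],i)/.64)
E
```

```text
7.525 [ 561.70395883 -118.29675498  183.85716161] [-1.79946903e+02 -1.00116967e-01  3.31867346e+01] 38.549820984313115 [ 0.45  0.61 -0.46  1.78  0.35  0.83  0.41]
wrist shaft_seat 0.6 [361.4 159.7]
wrist rotor_mid 0.77 [129.  110.7]
wrist rotor_mid 0.65 [250.9 232.9]
[[578.84062654 250.34231415]
 [556.48464557 236.95140703]]
```

View pics/w2.png

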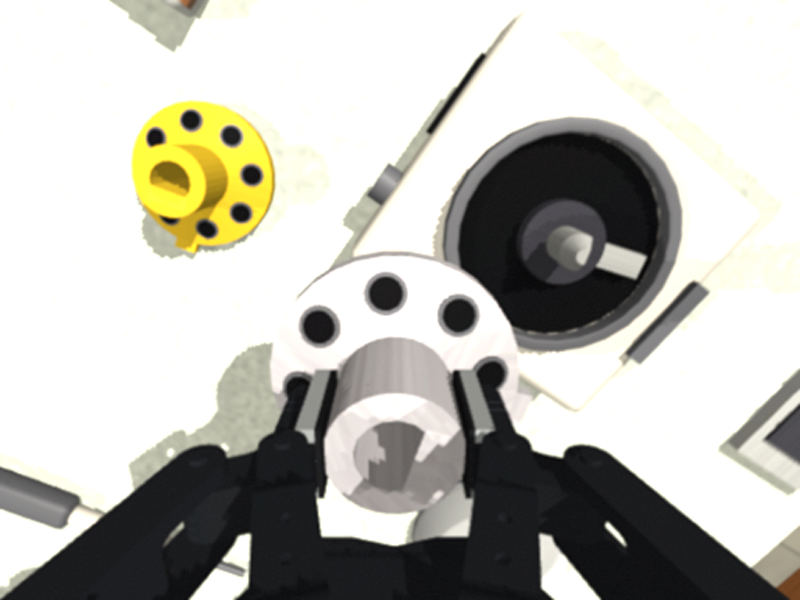

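```bash
python3 - <<'E'
from h import *
import pickle;i,s=pickle.load(open("w2.pkl","rb"));a=cv2.imread("pics/w2raw.png");g=cv2.cvtColor(a,6).astype(int)
from scipy.optimize import least_squares
# holes
px=[]
for u,v in((385,293),(319,326),(459,314)):
    u,v=u*.64-.18,v*.64-.18;x0,y0=int(u)-16,int(v)-16
    m=(g[y0:y0+32,x0:x0+32]<70).astype(np.uint8);n,l,st,ce=cv2.connectedComponentsWithStats(m)
    k=l[int(v)-y0,int(u)-x0];px.append(ce[k]+[x0,y0]);print("hole",px[-1]/.64,st[k][4])
z=s["eef_pos"][2]-24+14.5
P=ray_plane("w",px,z,i)[:,:2];k=np.array([1,2,0])
f=lambda q:(q[:2]+34.46*np.c_[np.cos(q[2]+k*np.pi/4),np.sin(q[2]+k*np.pi/4)]-P).ravel()
r=least_squares(f,[562,-118,np.radians(30)]);print("rotor axis",r.x[:2],"hole ang",np.degrees(r.x[2]),"mod45 tab",[np.degrees(r.x[2])-22.5-45*j for j in range(4)],r.fun.round(2),"tcp",s["eef_pos"])
# bar
x0,y0,x1,y1=380,148,425,185
m=(g[y0:y1,x0:x1]>110).astype(np.uint8);n,l,st,ce=cv2.connectedComponentsWithStats(m);k=l[int(263*.64)-y0,int(625*.64)-x0]
ys,xs=np.nonzero(l==k);W=ray_plane("w",np.c_[xs+x0,ys+y0],66,i)[:,:2]
rect=cv2.minAreaRect(W.astype(np.float32));B=cv2.boxPoints(rect);print("bar",len(W),rect,"\n",B)
# outer rim ring, blind fit: white/gray edge hard -> dark disc region centroid-contour
m=(g<45).astype(np.uint8);n,l,st,ce=cv2.connectedComponentsWithStats(m);k=l[int(290*.64),int(520*.64)]
cn=max(cv2.findContours((l==k).astype(np.uint8),cv2.RETR_EXTERNAL,cv2.CHAIN_APPROX_NONE)[0],key=len)
h=cv2.convexHull(cn).reshape(-1,2);e=cv2.fitEllipse(h.astype(np.float32));print("dark",st[k],np.array(e[0])/.64,e[1])
b=cv2.resize(a[60:240,270:450],None,fx=4,fy=4,interpolation=cv2.INTER_CUBIC)
c=np.array([622,-46.]);cir=lambda r,z:np.array([[*(c+r*np.array([np.cos(t),np.sin(t)])),z] for t in np.linspace(0,6.3,80)])
for X,col in((cir(24,65),(0,255,0)),(cir(4,99),(0,0,255)),(cir(10,65),(255,0,0))):
    cv2.polylines(b,[((proj("w",X,i)-[270,60]+.5)*4).astype(np.int32)],False,col,1)
cv2.imwrite("pics/w2o.png",b[100:620,100:])
E
```

```text
hole [385.07173483 292.9914248 ] 379
hole [318.28168768 326.32177871] 357
hole [458.32765668 314.78627384] 367
rotor axis [ 562.3549865  -122.92930621] hole ang 82.96645549055593 mod45 tab [np.float64(60.46645549055593), np.float64(15.46645549055593), np.float64(-29.53354450944407), np.float64(-74.53354450944407)] [ 0.06 -0.02  0.12  0.12 -0.18 -0.1 ] tcp [ 561.70395883 -118.29675498  183.85716161]
bar 400 ((661.46484375, -36.535438537597656), (24.769241333007812, 13.35841178894043), 15.252532005310059) 
 [[647.75934  -33.34957 ]
 [651.2736   -46.237442]
 [675.17035  -39.721306]
 [671.65607  -26.833435]]
dark [  293    85   134   129 10794] [563.59820366 233.40785503] (125.44430541992188, 137.6172637939453)
```

View pics/w2o.png

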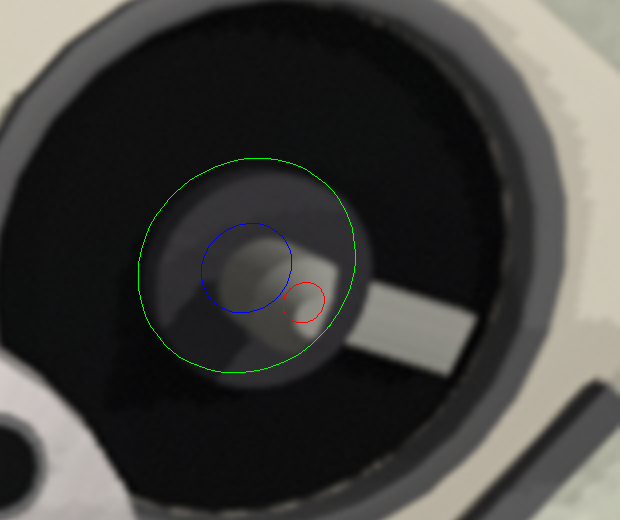

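```bash
python3 -c "
from h import *
plan([668,-113,155],33,5)"
```

```text
t 7.625 from [ 560.8 -120.3  183.7] rpy [-180.     0.    32.8] d [107.2   7.3 -28.7] rows 5 w 38.74448701100883
[0.376, 0.208, 0.115, -0.001, 0.0, -0.007] 
[0.376, 0.208, 0.115, -0.001, 0.0, -0.007] 
[0.376, 0.209, 0.115, -0.001, 0.0, -0.007] 
[0.376, 0.209, 0.115, -0.001, 0.0, -0.007] 
[0.376, 0.209, 0.115, -0.001, 0.0, -0.007]
```

Call:
{"method": "apply_moves", "body": {"series": [[[0.47,0.26,0.14,0,0,0],[0.47,0.26,0.14,0,0,0],[0.47,0.26,0.14,0,0,0],[0.47,0.26,0.14,0,0,0],[0,0,0,0,0,0]]]}}

```text
clock: 8.25
eef_pos: [668.7, -113.9, 154.7]
tool_rot: [-3.141, 0.0, 0.571]
force: [-0.9, 0.4, -2.3]
width: 38.7
```

Call:
{"method": "apply_moves", "body": {"series": [[[0,0,0,0,0,0],[0,0,0,0,0,0],[0,0,0,0,0,0],[0,0,0,0,0,0],[0,0,0,0,0,0]]]}}

```text
clock: 8.88
eef_pos: [667.9, -113.8, 156.0]
tool_rot: [3.141, -0.0, 0.572]
force: [-0.2, 0.2, -2.2]
width: 38.2
```

```bash
python3 - <<'E'
from h import *
import pickle
from scipy.optimize import least_squares
i=viewer.camera_info("wrist");a=viewer.get_image("wrist");s=ctrl.read_state()
print(s["clock"],s["eef_pos"],np.degrees(s["tool_rot"]),s["width"])
pickle.dump((i,s),open("w3.pkl","wb"));cv2.imwrite("pics/w3raw.png",a)
p=proj("w",[[623,-46,99],[623,-46,65]],i);print(p)
x0,y0=(p[1]-[75,70]).astype(int).clip(0)
b=cv2.resize(a[y0:y0+140,x0:x0+150],None,fx=4,fy=4,interpolation=cv2.INTER_CUBIC)
b=np.clip(b*1.6,0,255).astype(np.uint8)
c=np.array([623,-46.]);cir=lambda r,z:np.array([[*(c+r*np.array([np.cos(t),np.sin(t)])),z] for t in np.linspace(0,6.3,80)])
for X,col in((cir(24,65),(0,255,0)),(cir(4,99),(0,0,255)),(cir(10,65),(255,0,0))):
    cv2.polylines(b,[((proj("w",X,i)-[x0,y0]+.5)*4).astype(np.int32)],False,col,1)
cv2.imwrite("pics/w3o.png",b);print(x0,y0,b.shape)
# rotor holes under the camera
g=cv2.cvtColor(a,6);zu=s["eef_pos"][2]-24
ax=np.array(s["eef_pos"][:2])
for k in range(8):
    t=np.radians(15.3+22.5+45*k);q=proj("w",[[*(ax+34.46*np.array([np.cos(t),np.sin(t)])),zu+14.5]],i)[0];print(k,q.round(1),end=" ")
cv2.imwrite("pics/w3.png",cv2.resize(np.clip(a*1.1,0,255).astype(np.uint8),(800,600)))
E
```

```text
8.925 [ 667.91240692 -113.73926389  155.91911732] [ 1.79996433e+02 -7.93366567e-04  3.27598271e+01] 38.43018277001379
[[250.27238924  89.372372  ]
 [250.57234581  89.44263617]]
175 19 (560, 600, 3)
0 [312.8 235. ] 1 [293.  196.1] 2 [246.4 182.1] 3 [203.7 203.6] 4 [192.2 244.6] 5 [215.2 279.4] 6 [257.2 290.5] 7 [296.7 273.2]
```

View pics/w3o.png

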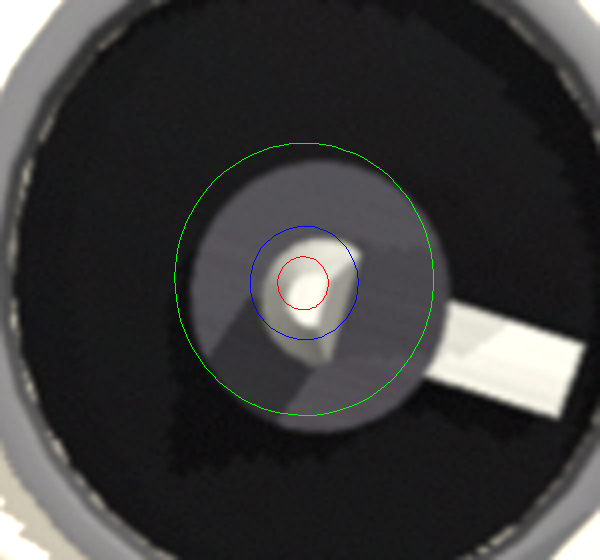

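View pics/w3.png

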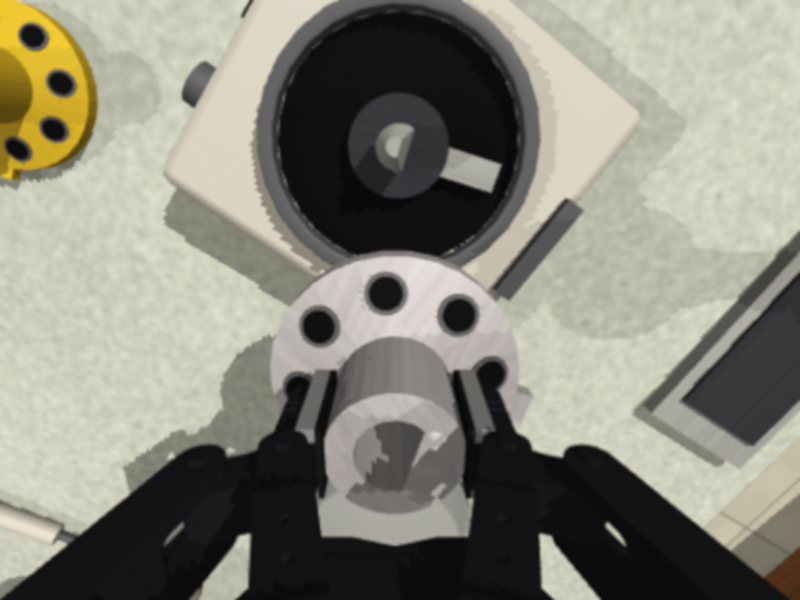

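```bash
python3 -c "
from h import *
print(ray_plane('top',[[289.4,132.5]],65))
plan([626.7,-45,150],32.8,5)"
```

```text
[[625.35957768 -44.8207011   65.        ]]
t 8.925 from [ 667.9 -113.7  155.9] rpy [180.   -0.   32.8] d [-41.2  68.7  -5.9] rows 5 w 38.43018277001379
[0.01, -0.32, 0.024, 0.0, -0.0, -0.001] 
[0.01, -0.32, 0.024, 0.0, -0.0, -0.001] 
[0.01, -0.32, 0.024, 0.0, -0.0, -0.001] 
[0.01, -0.32, 0.024, 0.0, -0.0, -0.001] 
[0.01, -0.32, 0.024, 0.0, -0.0, -0.001]
```

Call:
{"method": "apply_moves", "body": {"series": [[[0.01,-0.4,0,0,0,0],[0.01,-0.4,0,0,0,0],[0.01,-0.4,0,0,0,0],[0.02,-0.4,0.1,0,0,0],[0,0,0,0,0,0]]]}}

```text
clock: 9.55
eef_pos: [625.9, -42.8, 150.8]
tool_rot: [-3.14, 0.0, 0.575]
force: [0.5, -0.2, -3.1]
width: 38.8
```

Call:
{"method": "apply_moves", "body": {"series": [[[0,0,0,0,0,0],[0,0,0,0,0,0],[0,0,0,0,0,0],[0,0,0,0,0,0],[0,0,0,0,0,0]]]}}

```text
clock: 10.18
eef_pos: [626.8, -45.2, 150.8]
tool_rot: [-3.142, -0.0, 0.572]
force: [-0.3, 0.4, -2.9]
width: 38.9
```

```bash
python3 -c "
from h import *
plan([626.7,-45,118],32.8,5);s=ctrl.read_state();print(s['force'],s['torque'])"
```

```text
t 10.175 from [626.8 -45.2 150.8] rpy [-180.    -0.    32.8] d [ -0.1   0.2 -32.8] rows 5 w 38.85801767104887
[0.0, -0.001, 0.131, -0.0, -0.0, -0.002] 
[0.0, -0.001, 0.131, -0.0, -0.0, -0.002] 
[0.0, -0.001, 0.131, -0.0, -0.0, -0.002] 
[0.0, -0.001, 0.131, -0.0, -0.0, -0.002] 
[0.0, -0.001, 0.131, -0.0, -0.0, -0.002] 

[-0.31755066  0.36852309 -2.88504641] [0.01628136 0.02843052 0.00976629]
```

Descend to z≈119 (rotor underside about 95, tip just inside the bore) and check the force.

Call:
{"method": "apply_moves", "body": {"series": [[[0,0,0.24,0,0,0],[0,0,0.2,0,0,0],[0,0,0.14,0,0,0],[0,0,0.06,0,0,0],[0,0,0,0,0,0]]]}}

```text
clock: 10.8
eef_pos: [626.7, -45.0, 118.5]
tool_rot: [-3.141, 0.0, 0.572]
force: [0.5, 0.7, -2.4]
width: 38.9
```

Call:
{"method": "apply_moves", "body": {"series": [[[0,0,0.05,0,0,0],[0,0,0.05,0,0,0],[0,0,0.04,0,0,0],[0,0,0,0,0,0],[0,0,0,0,0,0]]]}}

```text
clock: 11.42
eef_pos: [626.9, -45.0, 111.9]
tool_rot: [3.142, -0.0, 0.572]
force: [-0.2, 0.2, -2.7]
width: 38.2
```

Call:
{"method": "apply_moves", "body": {"series": [[[0,0,0.05,0,0,0],[0,0,0.05,0,0,0],[0,0,0.04,0,0,0],[0,0,0,0,0,0],[0,0,0,0,0,0]]]}}

```text
clock: 12.05
eef_pos: [626.8, -45.1, 104.8]
tool_rot: [3.142, -0.0, 0.572]
force: [-0.7, 0.2, -2.7]
width: 38.8
```

Call:
{"method": "apply_moves", "body": {"series": [[[0,0,0.05,0,0,0],[0,0,0.05,0,0,0],[0,0,0.04,0,0,0],[0,0,0,0,0,0],[0,0,0,0,0,0]]]}}

```text
clock: 12.68
eef_pos: [626.8, -45.1, 97.9]
tool_rot: [3.142, -0.0, 0.572]
force: [0.4, 0.2, -2.8]
width: 38.5
```

Call:
{"method": "apply_moves", "body": {"series": [[[0,0,0.05,0,0,0],[0,0,0.05,0,0,0],[0,0,0.03,0,0,0],[0,0,0,0,0,0],[0,0,0,0,0,0]]]}}

```text
clock: 13.3
eef_pos: [626.8, -45.1, 91.4]
tool_rot: [3.142, -0.0, 0.572]
force: [0.4, 0.1, -2.4]
width: 38.7
```

Call:
{"method": "apply_moves", "body": {"series": [[[0,0,0.02,0,0,0],[0,0,0.02,0,0,0],[0,0,0,0,0,0],[0,0,0,0,0,0],[0,0,0,0,0,0]]]}}

```text
clock: 13.92
eef_pos: [626.8, -45.1, 89.3]
tool_rot: [3.142, -0.0, 0.572]
force: [-0.2, 0.1, -2.7]
width: 39.0
```

Call:
{"method": "apply_moves", "body": {"series": [[[0,0,0.02,0,0,0],[0,0,0.02,0,0,0],[0,0,0,0,0,0],[0,0,0,0,0,0],[0,0,0,0,0,0]]]}}

```text
clock: 14.55
eef_pos: [627.0, -45.1, 89.1]
tool_rot: [3.141, -0.0, 0.572]
force: [-3.9, 1.0, 8.2]
width: 38.3
```

Contact comes at z = 89.1, which is exactly the seated height (65 + 24). Releasing and withdrawing straight up.

Call:
{"method": "apply_moves", "body": {"series": [[[0,0,0,0,0,0],[0,0,0,0,0,0],[0,0,0,0,0,0],[0,0,0,0,0,0],[0,0,0,0,0,0]]], "claw": 1}}

```text
clock: 15.18
eef_pos: [626.8, -45.1, 87.2]
tool_rot: [-3.141, 0.0, 0.572]
force: [1.0, -0.2, 0.3]
width: 85.8
```

Call:
{"method": "apply_moves", "body": {"series": [[[0,0,-0.2,0,0,0],[0,0,-0.4,0,0,0],[0,0,-0.6,0,0,0],[0,0,-0.6,0,0,0],[0,0,-0.6,0,0,0]]]}}

```text
clock: 15.8
eef_pos: [627.1, -45.0, 210.1]
tool_rot: [3.141, -0.002, 0.572]
force: [-0.1, 0.0, -1.6]
width: 85.3
```

Call:
{"method": "apply_moves", "body": {"series": [[[0,0.5,-0.4,0,0,0],[0,0.5,0,0,0,0],[0,0.5,0,0,0,0],[0,0,0,0,0,0],[0,0,0,0,0,0]]]}}

```text
clock: 16.42
eef_pos: [667.0, -106.8, 228.1]
tool_rot: [-3.141, -0.001, 0.573]
force: [-0.6, 1.1, -0.2]
width: 85.3
```

```bash
python3 - <<'E'
from h import *
i=viewer.camera_info("wrist");a=viewer.get_image("wrist");s=ctrl.read_state();print(s["clock"],s["eef_pos"],s["force"],s["width"])
c=np.array([626.5,-46.]);y=np.radians(15);u=np.array([np.cos(y),np.sin(y)]);v=np.array([-u[1],u[0]])
b=cv2.resize(a,(800,600),interpolation=cv2.INTER_CUBIC)
cir=lambda r,z:np.array([[*(c+r*np.array([np.cos(t),np.sin(t)])),z] for t in np.linspace(0,6.3,80)])
for X,col in((cir(20,123),(0,255,0)),(cir(46,77),(0,255,0)),(np.array([[*(c+p*u+q*v),75] for p,q in((44,-7),(53,-7),(53,7),(44,7))]),(0,0,255))):
    cv2.polylines(b,[(proj("w",X,i)/.64).astype(np.int32)],False,col,1)
cv2.imwrite("pics/end.png",b);viewer.get_image("top");find("top",["strip_rotor_mid","rotor_mid"])
E
```

```text
16.475 [ 666.95755274 -106.46052251  228.0124711 ] [ 0.23922837 -0.6081879  -0.64123455] 85.22186559143594
top strip_rotor_mid 0.8 [152.4 215. ]
top rotor_mid 0.95 [333.9 240.8]
top rotor_mid 0.82 [287.4 131.3]
```

View pics/end.png

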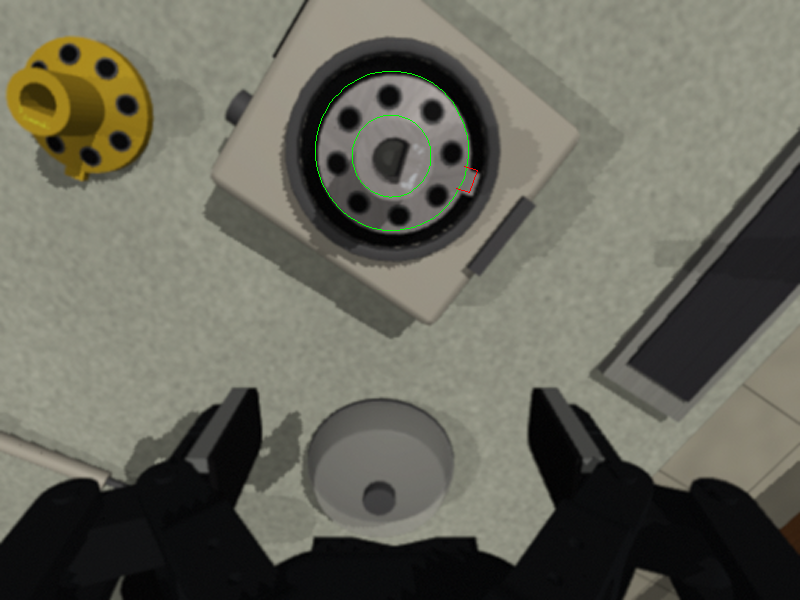

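The rotor sits level and centred in the bowl at (393,152). Its outline matches the model at seated height, and its tab at (468,180) lies where the bar was. The shaft's flat shows inside the bore, the gripper is clear, and the strip rotor hasn't moved. I'm handing it in.

```bash
python3 -c "
from h import *
print(ctrl.finish_job())"
```

```text
the job is handed in; nothing more can be done
None
```

The round rotor is on the centrifuge shaft, released and handed in at about 16.5 s. I gripped it by the hub, turned it about 63° so its flat matched the shaft's, and lowered it until it touched down.

- **Height:** touchdown came at a tool height of 89.1 mm with about 8 N. That is the expected seated height: 65 mm collar plus the 24 mm grip height. There was no contact force on the way down.
- **Centring and flat:** in the last wrist picture, the rotor outline and tab matched the model drawn at seated height and 15° yaw to within a few pixels. The shaft's bar had measured 14–15°.
- **Rest of the scene:** the strip rotor was found within 1 px of its starting place in the top view. The gripper was open and clear. The yellow look-alike never came near the arm; the detector's centre for it came out about 5 px off its first reading, which I put down to the detector.

**Disagreement:** my first rough top-view estimate of the shaft was about 4 mm off the wrist-camera estimate. Re-measuring the collar in the top view brought the two within about 3 mm, and the insertion went in freely. No check failed, though the hand-in itself reports no verdict.

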